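# Sort cut tubes by length into the welding bench rack

## Task

Sort the three loose slotted tubes by length: put each one in the row of the grey rack whose bolted sample tube has the same length. Each must lie flat on the floor of its row with its slots up, roughly parallel to its sample; set the tubes down, do not drop them, and leave the bin, the spray can and the hammer alone.

Things in the scene. Friction and masses are not known exactly. Their poses are not given: they have to be found in the camera images.
- rack: Fixed grey steel rack lying on the bench, 160 (x) x 402 (y) x 10 mm, floor 3 mm thick. Three equal open rows side by side, centre lines at y = -133, 0, +133 mm, each 130 mm wide (y) and 154 mm deep (x) inside; rims and dividers 3 mm thick, tops 10 mm above the bench. Origin: centre of underside; x points away from the robot.
- sample_short: Sample tube marking the row for the short size; which row varies. Fixed at the row's far end, on its centre line, 62 mm in +x of the rack's centre. Slotted steel square tube, 22 x 22 mm, 45 mm long, dark bolt head (12 mm wide, 4 mm high) mid-top. Origin: centre of underside, on the rack floor; y is its long axis, x points away from the robot; axes as the rack's.
- sample_medium: Sample tube marking the row for the medium size; which row varies. Fixed at the row's far end, on its centre line, 62 mm in +x of the rack's centre. Slotted steel square tube, 22 x 22 mm, 75 mm long, dark bolt head (12 mm wide, 4 mm high) mid-top. Origin: centre of underside, on the rack floor; y is its long axis, x points away from the robot; axes as the rack's.
- sample_long: Sample tube marking the row for the long size; which row varies. Fixed at the row's far end, on its centre line, 62 mm in +x of the rack's centre. Slotted steel square tube, 22 x 22 mm, 105 mm long, dark bolt head (12 mm wide, 4 mm high) mid-top. Origin: centre of underside, on the rack floor; y is its long axis, x points away from the robot; axes as the rack's.
- part_short: Loose short tube: slotted steel square tube, 22 x 22 mm, 45 mm long, about 70 g, no bolt. Starts flat on the bench between robot and rack, slots up, in any of three places, long axis up to 57 degrees either side of left-right. Origin: centre of underside; y is its long axis (grip across x), z goes up through the slotted face.
- part_medium: Loose medium tube: slotted steel square tube, 22 x 22 mm, 75 mm long, about 115 g, no bolt. Starts flat on the bench between robot and rack, slots up, in any of three places, long axis up to 57 degrees either side of left-right. Origin: centre of underside; y is its long axis (grip across x), z goes up through the slotted face.
- part_long: Loose long tube: slotted steel square tube, 22 x 22 mm, 105 mm long, about 160 g, no bolt. Starts flat on the bench between robot and rack, slots up, in any of three places, long axis up to 57 degrees either side of left-right. Origin: centre of underside; y is its long axis (grip across x), z goes up through the slotted face.
- bin: Bystander: empty blue plastic bin 170 x 130 x 85 mm, on the left. Origin: centre of underside. Leave alone.
- spray: Bystander: upright spray can, 60 mm diameter, 170 mm high, on the left. Origin: centre of underside. Leave alone.
- hammer: Bystander: hammer 260 mm long lying along its x, on the right. Origin: under its middle. Leave alone.
Not all that is in view belongs to the job. What is shaped like the part_short but blue, pink or red is not meant.

How it is judged:
At the end, for the whole second after the job is handed in: Each loose tube is at rest, let go, inside the row with the sample of its own length: between that row's dividers, centre 20 to 135 mm nearer the robot than the sample's, flat on the row's floor within 4 mm, slots up within 7 degrees, parallel to the sample within 17 degrees (x of part_short in the frame of sample_short between -0.135 and -0.02 m and y of part_short in the frame of sample_short between -0.0445 and 0.0445 m and z of part_short in the frame of sample_short between -0.004 and 0.004 m and angle between each of part_short, part_medium, part_long's own z axis and vertical below 0.12 rad and angle between the y axis of part_short and the y axis of sample_short, either way round below 0.3 rad and linear speed of each of part_short, part_medium, part_long below 0.02 m/s and x of part_medium in the frame of sample_medium between -0.135 and -0.02 m and y of part_medium in the frame of sample_medium between -0.0295 and 0.0295 m and z of part_medium in the frame of sample_medium between -0.004 and 0.004 m and angle between the y axis of part_medium and the y axis of sample_medium, either way round below 0.3 rad and x of part_long in the frame of sample_long between -0.135 and -0.02 m and y of part_long in the frame of sample_long between -0.0145 and 0.0145 m and z of part_long in the frame of sample_long between -0.004 and 0.004 m and angle between the y axis of part_long and the y axis of sample_long, either way round below 0.3 rad); the robot touches nothing.
It fails at once if a loose tube is dropped or knocked: faster than 0.5 m/s while the fingers do not hold it (a fall of about 13 mm) ((contact force between the fingers and part_short below 0.05 N and linear speed of part_short above 0.5 m/s) or (contact force between the fingers and part_medium below 0.05 N and linear speed of part_medium above 0.5 m/s) or (contact force between the fingers and part_long below 0.05 N and linear speed of part_long above 0.5 m/s)).
It fails at once if the bin, spray can or hammer is moved more than 30 mm (distance of any of bin, spray, hammer from where it was at the start of the episode above 0.03 m).
It also fails if it takes over 62 s, if anything falls off the work surface, if the arm or the gripper's body presses on something with over 40 N, if the wrist force passes 120 N, or if a joint passes its speed limit or range.

## Robot

A 6-joint arm with a two-finger parallel gripper is mounted at the origin on the work surface. World frame = base frame: x ahead of the robot, y to its left, z up, the work surface at z = 0. Lengths are in m, angles in rad, forces in N, time in s.
With the tool pointing down it reaches from about 0.375 to 0.9 m from the base axis. Payload 3.1 kg.
Tool frame: the origin (TCP) lies midway between the tips of the shut fingers; the grasp point (between the pads) lies 19 mm behind it; z points along the fingers, y is the line along which they close (so a half turn about z gives the same grasp; the last joint's range is limited). The gripper opens to 87 mm and grips with 3 to 60 N. Pads are 19 mm wide; open, the fingers measure 117 mm over their backs; the gripper's body (75 mm by 190 mm) begins 51 mm behind the grasp point.
Start: joints at [1.095, 0.527, 1.433, -0, 1.181, -0.178], TCP at [0.183, 0.597, 0.223] pointing down, gripper open.
Joint ranges: [-3.08, 3.08], [-0.75, 2.2], [0.22, 2.44], [-1.43, 4.57], [0, 2.65], [-2.85, 2.85]. Speed limits (rad/s): [2.79, 2.79, 3.14, 3.14, 3.14, 3.14].

## Interface

Orientations are given as a unit quaternion [x, y, z, w].
In Python, from rig import robot gives the robot as it stands.
- The arm moves only by the shell command python3 -m jog 'ROWS' [FORCE]. ROWS is a JSON object of lists of equal length, an entry for each row: "dp": the shift along the tool's x, y, z in mm, a list of three; "delta_rot": the turn, a rotation vector about the tool's x, y, z in rad, a list of three; "gripper": the opening, from -1 (shut) to 1 (fully open). A call has 1 to 12 rows; each row is the pose to reach, as a shift and turn from the pose commanded when the call began, along the tool's axes at that moment; what a row does not reach only later rows make up. A row lasts 1/10 s, in which the tool goes at most 50 mm and 8.59 degrees, less where a joint would pass 70% of its speed; a pose out of reach is approached as far as the arm can. A call with a gripper value outside its range is refused whole. The fingers move at their own pace and stop on an object; FORCE is the grip in N (left out, the last holds). Time passes only in rows, so rows that repeat a pose let the fingers close. It gives the time, the measured TCP pose, the force, the opening and the grip force at its end, in the units of the state.
- robot.get_obs(): the state, without advancing time (a new reading comes with each control period).
- robot.camera(name): name is "side" or "top"; returns the picture (480x640x3 uint8, red, green, blue); there is no depth.
- robot.camera_model(name): a dict with "fx", "fy", "cx", "cy" (pixels), "xyz" and "orientation" of the camera in the world. Camera axes: x right, y down, z forward; pixel columns grow to the right and rows downward; lengths in m; the calibration is good to about 2 mm. A picture is of the moment at which its call begins. camera_model takes no time and is no camera call.
- robot.hand_in(): hands the job in; it is judged then, once.
Trained networks look in the newest picture that a camera, given by its name, has taken for a name from the list of things; names that differ only in an ending like _2 or _b are one class to them, and where a whole thing is asked for, a point or a joint stands for the part that bears it (a point fixed in the world has none). Each returns a list of dicts, best first, with "score" (0 to 1); they miss things now and then, are a little off and sometimes report something else, mostly with a low value. They report only what shows in the picture. A call takes as long as a camera call. They do not tell look-alikes from the thing itself.
- robot.search_frame(name, camera): "rect" ([left, top, right, bottom] in pixels, round what is visible of it).
The state is a dict: "time": time; "q": joint angles; "joint_velocities": joint speeds; "joint_torque": joint torques, N m; "position": TCP position; "tool_rot": TCP orientation; "ft_force": force on the tool from outside, world axes, zero at the start; "moment": the same for the moment, N m; "grip_width": finger opening in m; "grip_force": force on a finger pad.
Only numpy, scipy, OpenCV 4.12 (cv2) and the standard library are available. Lean on these libraries where they do the work, as an engineer would, in place of code of your own. Each camera call takes 0.05 s, during which the arm holds its last target. There are 200 camera calls.

## Working session

There is one attempt and no reset: what is moved stays moved. The work goes in short steps, Python scripts to look and compute and a shell command to move; the robot and the scene stay as the last step left them, time stands still between calls to the robot, and variables do not carry over. Pictures are saved under pics/ and viewed, at most 10 in all, crops included, and the job is handed in when it is done.

```bash
mkdir -p pics; python3 - <<'E'
from rig import robot
import cv2,numpy as np
for c in("top","side"):
    im=robot.camera(c);cv2.imwrite(f"pics/{c}0.png",im[:,:,::-1]);print(c,robot.camera_model(c))
for n in["part_short","part_medium","part_long","sample_short","sample_medium","sample_long","rack"]:
    print(n,[(np.round(d["rect"]).astype(int).tolist(),round(d["score"],2)) for d in robot.search_frame(n,"top")])
o=robot.get_obs();print(o["time"],o["position"],o["tool_rot"],o["grip_width"])
E
```

```text
top {'fx': 569.9392905858224, 'fy': 569.9392905858224, 'cx': 313.04509457980816, 'cy': 237.76889922824134, 'xyz': array([0.48004055, 0.0107227 , 1.69787551]), 'orientation': array([-0.70046651,  0.71348734, -0.01220151,  0.01155924])}
side {'fx': 526.6114149688649, 'fy': 526.6114149688649, 'cx': 310.6481315244758, 'cy': 234.51007958105117, 'xyz': array([ 0.01541574, -0.6623663 ,  1.0212919 ]), 'orientation': array([ 0.88675574, -0.29542379,  0.11475366, -0.33648274])}
part_short [([276, 262, 290, 279], 0.68), ([301, 266, 318, 278], 0.51), ([334, 267, 349, 273], 0.45)]
part_medium [([392, 263, 415, 281], 0.55)]
part_long [([237, 177, 264, 190], 0.69), ([218, 268, 252, 287], 0.67)]
sample_short []
sample_medium [([237, 178, 261, 188], 0.75)]
sample_long [([274, 174, 312, 184], 0.71)]
rack [([227, 168, 366, 234], 0.95)]
0.45 [0.18332788 0.59743765 0.22245966] [ 1.48347213e-01  9.88935335e-01 -8.47317573e-05 -2.91409026e-05] 0.08707449203778186
```

View pics/top0.png

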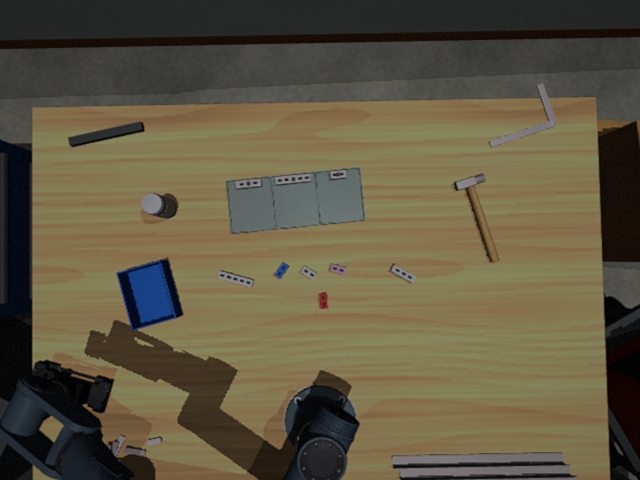

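The picture shows a fixed rack with rows, left to right: medium sample (248,183), long (293,179), short (338,174). Candidates: long tube (236,278), short white tube (309,272) and medium (403,273). Look-alikes of the short tube: blue (282,270), pink (338,269) and red (323,300). I choose the uncoloured steel tube at (309,272) and check it in a crop.

```bash
cat > h.py <<'E'
from rig import robot
import cv2,numpy as np
from scipy.spatial.transform import Rotation as R
def proj(c,P):
    m=robot.camera_model(c);p=R.from_quat(m["orientation"]).inv().apply(np.atleast_2d(P)-m["xyz"])
    return np.c_[m["fx"]*p[:,0]/p[:,2]+m["cx"],m["fy"]*p[:,1]/p[:,2]+m["cy"]]
def back(c,uv,z):
    m=robot.camera_model(c);uv=np.atleast_2d(uv).astype(float)
    d=R.from_quat(m["orientation"]).apply(np.c_[(uv[:,0]-m["cx"])/m["fx"],(uv[:,1]-m["cy"])/m["fy"],np.ones(len(uv))])
    return m["xyz"]+d*((z-m["xyz"][2])/d[:,2])[:,None]
def tube(im,rect,z,S=8,c="top",pad=4):
    """white-ish pixels in rect -> min area rect in the world plane z: centre, long, short, yaw of long axis from +y (deg)"""
    l,t,r,b=rect[0]-pad,rect[1]-pad,rect[2]+pad,rect[3]+pad
    cr=cv2.resize(im[t:b,l:r],None,fx=S,fy=S,interpolation=cv2.INTER_CUBIC)
    hsv=cv2.cvtColor(cr,cv2.COLOR_RGB2HSV)
    m=((hsv[...,1]<60)&(hsv[...,2]>120)).astype(np.uint8)
    m=cv2.morphologyEx(m,cv2.MORPH_CLOSE,np.ones((25,25)))
    n,lab,st,_=cv2.connectedComponentsWithStats(m);k=1+np.argmax(st[1:,4])
    v,u=np.nonzero(lab==k);w=back(c,np.c_[(u+.5)/S+l-.5,(v+.5)/S+t-.5],z)[:,:2]
    (cx,cy),(a,bb),ang=cv2.minAreaRect((w*1000).astype(np.float32))
    if a<bb:a,bb,ang=bb,a,ang+90
    yaw=(ang-90+90)%180-90
    return np.round([cx,cy,a,bb,yaw],1)
E
python3 - <<'E'
from h import *
im=robot.camera("top")
cv2.imwrite("pics/crop.png",cv2.resize(im[160:310,215:415],None,fx=4,fy=4,interpolation=cv2.INTER_CUBIC)[:,:,::-1])
for n,r in dict(long=[218,268,254,287],short=[301,266,318,278],med=[390,263,415,283]).items(): print(n,tube(im,r,.022))
print(back("top",[[248,183],[293,179],[338,174]],.025).round(3))
print(back("top",[[227,182],[361,168],[365,220],[231,234]],.01).round(3))
E
```

```text
long [419.8 239.8 108.8  23.1 -17.2]
short [433.8  24.1  47.   24.2 -30.8]
med [ 427.1 -256.    75.8   24.2  -32.6]
[[ 0.701  0.197  0.025]
 [ 0.711  0.065  0.025]
 [ 0.723 -0.068  0.025]]
[[ 0.707  0.261  0.01 ]
 [ 0.742 -0.138  0.01 ]
 [ 0.587 -0.146  0.01 ]
 [ 0.552  0.252  0.01 ]]
```

View pics/crop.png

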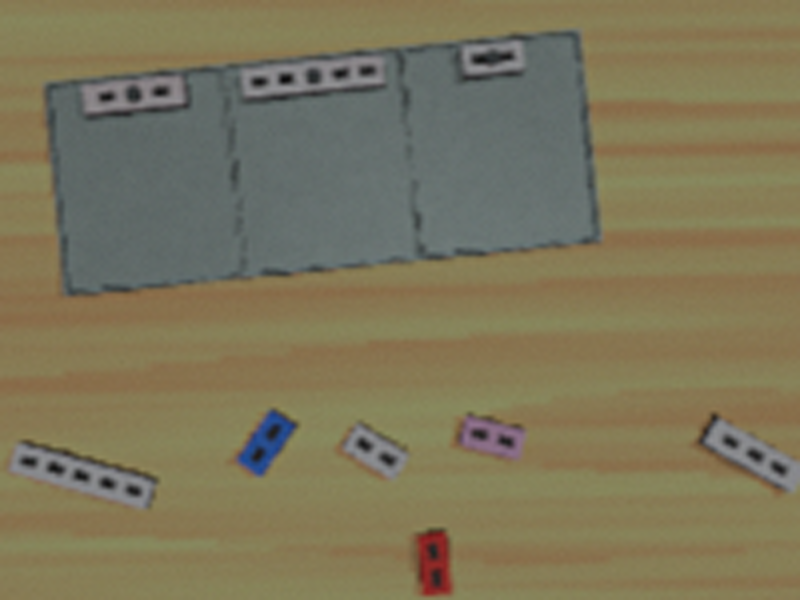

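View pics/side0.png

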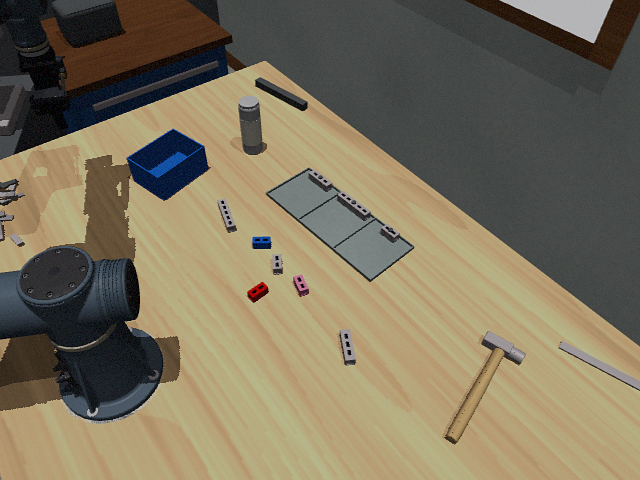

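The crop shows the steel short tube clearly at (309,272), beside the blue, pink and red ones. Measured lengths are 109/47/76 mm, which match 105/45/75. The side view agrees on the layout. Rack centre is about (0.647,0.057), yaw +5°, and the sample positions fit this.

```bash
cat >> h.py <<'E'
def go(x,y,z,yaw):
    """dp (mm, tool axes) and turn about tool z to put TCP at x,y,z with closing line at yaw deg (mod 180)"""
    o=robot.get_obs();r=R.from_quat(o["tool_rot"]);Y=r.as_matrix()[:,1]
    a=np.degrees(np.arctan2(Y[1],Y[0]));ts=[yaw+180*k for k in(-2,-1,0,1,2)]
    q1=np.degrees(np.arctan2(y,x));t=min(ts,key=lambda t:abs(q1-t))
    print("dp",(r.inv().apply(np.array([x,y,z])-o["position"])*1000).round(1),"rz",round(np.radians(a-t),3),"t",round(o["time"],2))
E
python3 -c "
from h import *
go(.420,.240,.12,-17.2)"
```

```text
dp [-331.1 -272.3  102.5] rz 1.573 t 0.5
```

```bash
python3 -m jog '{"dp":[[-30,-25,0],[-60,-50,0],[-95,-80,0],[-130,-105,0],[-165,-135,0],[-200,-165,0],[-235,-195,10],[-270,-222,30],[-300,-247,60],[-320,-263,90],[-331,-272,102],[-331,-272,102]],"delta_rot":[[0,0,0.14],[0,0,0.28],[0,0,0.42],[0,0,0.56],[0,0,0.7],[0,0,0.84],[0,0,0.98],[0,0,1.12],[0,0,1.26],[0,0,1.4],[0,0,1.5],[0,0,1.573]],"gripper":[1,1,1,1,1,1,1,1,1,1,1,1]}' 40
python3 -c "
from h import *
go(.420,.240,.005,-17.2)"
```

```text
time: 1.7
position: [0.4204, 0.2383, 0.1187]
tool_rot: [0.807, 0.591, -0.002, -0.0]
ft_force: [-0.5, -0.0, 0.1]
grip_width: 0.087
grip_force: 0.0
dp [  1.8  -0.7 113.7] rz -0.007 t 1.7
```

```bash
python3 -m jog '{"dp":[[1,0,30],[1,0,60],[1,0,90],[1,0,105],[1,0,113],[1,0,113],[1,0,113],[1,0,113],[1,0,113],[1,0,113],[1,0,113],[1,0,113]],"delta_rot":[[0,0,0],[0,0,0],[0,0,0],[0,0,0],[0,0,0],[0,0,0],[0,0,0],[0,0,0],[0,0,0],[0,0,0],[0,0,0],[0,0,0]],"gripper":[1,1,1,1,1,1,-1,-1,-1,-1,-1,-1]}' 40
python3 -c "
from h import *
o=robot.get_obs();print(o['grip_width'],o['grip_force'],o['ft_force'],o['position'])"
```

```text
time: 2.9
position: [0.4204, 0.2413, 0.0078]
tool_rot: [0.805, 0.593, 0.0, 0.0]
ft_force: [0.8, -0.1, 0.8]
grip_width: 0.0469
grip_force: 0.0
0.0469296956569818 0.0 [ 0.76883609 -0.08674349  0.77033633] [0.42037877 0.24132812 0.00778533]
```

```bash
python3 -m jog '{"dp":[[0,0,2],[0,0,2],[0,0,2],[0,0,2],[0,0,2],[0,0,2],[0,0,2]],"delta_rot":[[0,0,0],[0,0,0],[0,0,0],[0,0,0],[0,0,0],[0,0,0],[0,0,0]],"gripper":[-1,-1,-1,-1,-1,-1,-1]}' 40
python3 -c "
from h import *
o=robot.get_obs();print(o['grip_width'],o['grip_force'],o['ft_force'],o['position'])
go(.635,.057,.12,5)"
```

```text
time: 3.6
position: [0.42, 0.2412, 0.0055]
tool_rot: [0.805, 0.594, -0.0, -0.0]
ft_force: [-0.8, -0.5, -1.6]
grip_width: 0.0219
grip_force: 40.0
0.021873660818593786 39.99793030321598 [-0.79896595 -0.52320507 -1.57771549] [0.42003766 0.24124976 0.00546   ]
dp [-112.5  259.8 -114.6] rz -0.387 t 3.6
```

```bash
python3 -m jog '{"dp":[[0,0,-15],[0,0,-40],[-10,20,-60],[-22,50,-75],[-35,80,-75],[-48,110,-75],[-61,140,-75],[-74,170,-75],[-87,200,-75],[-100,230,-75],[-109,252,-75],[-112,260,-75]],"delta_rot":[[0,0,0],[0,0,0],[0,0,-0.03],[0,0,-0.08],[0,0,-0.13],[0,0,-0.18],[0,0,-0.23],[0,0,-0.28],[0,0,-0.32],[0,0,-0.36],[0,0,-0.38],[0,0,-0.387]],"gripper":[-1,-1,-1,-1,-1,-1,-1,-1,-1,-1,-1,-1]}'
python3 -m jog '{"dp":[[0,0,0],[0,0,0],[0,0,0]],"delta_rot":[[0,0,0],[0,0,0],[0,0,0]],"gripper":[-1,-1,-1]}'
python3 -c "
from h import *
go(.635,.057,.009,5)
cv2.imwrite('pics/p1.png',cv2.resize(robot.camera('side')[140:300,200:440],None,fx=3,fy=3)[:,:,::-1])"
```

```text
time: 4.8
position: [0.6375, 0.0555, 0.0803]
tool_rot: [0.676, 0.737, 0.0, 0.001]
ft_force: [-1.0, -0.4, -1.0]
grip_width: 0.0212
grip_force: 40.0
time: 5.1
position: [0.6337, 0.0587, 0.0802]
tool_rot: [0.675, 0.738, -0.001, -0.001]
ft_force: [-0.7, 0.6, -0.9]
grip_width: 0.0217
grip_force: 40.0
dp [-1.8  1.3 71.2] rz 0.001 t 5.1
```

View pics/p1.png

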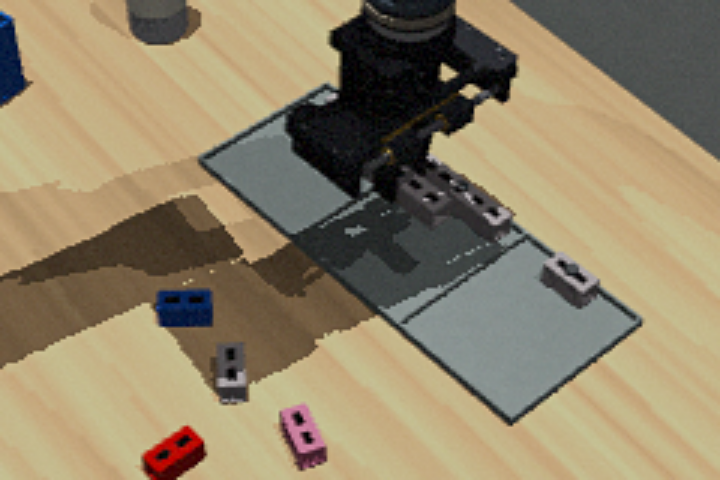

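The tube is held level above the middle row, at about (425,195) in the crop. Lowering it.

```bash
python3 -m jog '{"dp":[[-2,1,25],[-2,1,50],[-2,1,62],[-2,1,67],[-2,1,70],[-2,1,71.5],[-2,1,71.5],[-2,1,71.5],[-2,1,71.5]],"delta_rot":[[0,0,0],[0,0,0],[0,0,0],[0,0,0],[0,0,0],[0,0,0],[0,0,0],[0,0,0],[0,0,0]],"gripper":[-1,-1,-1,-1,-1,-1,-1,-1,-1]}'
python3 -m jog '{"dp":[[0,0,0],[0,0,0],[0,0,0],[0,0,0],[0,0,0],[0,0,-30],[0,0,-60],[0,0,-90],[0,0,-110],[0,0,-110],[0,0,-110]],"delta_rot":[[0,0,0],[0,0,0],[0,0,0],[0,0,0],[0,0,0],[0,0,0],[0,0,0],[0,0,0],[0,0,0],[0,0,0],[0,0,0]],"gripper":[0.1,0.1,0.1,0.1,0.1,0.1,0.1,0.1,0.1,0.1,0.1]}'
python3 -c "
from h import *
go(.4338,.0241,.05,-30.8)"
```

```text
time: 6.05
position: [0.6372, 0.0555, 0.0097]
tool_rot: [0.676, 0.737, 0.0, 0.0]
ft_force: [-0.3, 0.3, -0.8]
grip_width: 0.0215
grip_force: 40.0
time: 7.15
position: [0.6366, 0.0555, 0.119]
tool_rot: [0.676, 0.737, 0.0, 0.0]
ft_force: [-0.1, -0.3, -1.0]
grip_width: 0.0477
grip_force: 0.0
dp [ -13.7 -204.8   69. ] rz 0.625 t 7.15
```

```bash
python3 -m jog '{"dp":[[-2,-40,0],[-5,-80,0],[-8,-120,0],[-11,-160,15],[-13,-190,45],[-13.7,-204.8,69],[-13.7,-204.8,69],[-13.7,-204.8,69],[-13.7,-204.8,69]],"delta_rot":[[0,0,0.12],[0,0,0.24],[0,0,0.36],[0,0,0.48],[0,0,0.6],[0,0,0.625],[0,0,0.625],[0,0,0.625],[0,0,0.625]],"gripper":[0.1,0.1,0.3,0.3,0.3,0.3,0.3,0.3,0.3]}'
python3 -c "
from h import *
go(.4338,.0241,.005,-30.8)"
```

```text
time: 8.05
position: [0.4361, 0.0238, 0.0504]
tool_rot: [0.869, 0.494, 0.001, 0.001]
ft_force: [-0.1, 0.5, -0.3]
grip_width: 0.0565
grip_force: 0.0
dp [-1.  -2.2 45.4] rz 0.0 t 8.05
```

```bash
python3 -m jog '{"dp":[[-1,-2,20],[-1,-2,38],[-1,-2,45],[-1,-2,45],[-1,-2,45],[-1,-2,45],[-1,-2,45],[-1,-2,45],[-1,-2,45],[-1,-2,45],[-1,-2,45],[-1,-2,45]],"delta_rot":[[0,0,0],[0,0,0],[0,0,0],[0,0,0],[0,0,0],[0,0,0],[0,0,0],[0,0,0],[0,0,0],[0,0,0],[0,0,0],[0,0,0]],"gripper":[0.3,0.3,0.3,0.3,-1,-1,-1,-1,-1,-1,-1,-1]}' 40
python3 -c "
from h import *
go(.647,-.0765,.08,5)"
```

```text
time: 9.25
position: [0.4322, 0.0241, 0.0053]
tool_rot: [0.87, 0.494, 0.001, 0.0]
ft_force: [1.5, -1.2, 5.5]
grip_width: 0.0216
grip_force: 40.0
dp [ 23.7 236.1 -74.3] rz -0.625 t 9.25
```

```bash
python3 -m jog '{"dp":[[0,0,-15],[0,0,-40],[2,20,-60],[5,50,-74],[8,80,-74],[11,110,-74],[14,140,-74],[17,170,-74],[20,200,-74],[23,225,-74],[23.7,236,-74],[23.7,236,-74]],"delta_rot":[[0,0,0],[0,0,0],[0,0,-0.06],[0,0,-0.14],[0,0,-0.22],[0,0,-0.3],[0,0,-0.38],[0,0,-0.46],[0,0,-0.54],[0,0,-0.6],[0,0,-0.625],[0,0,-0.625]],"gripper":[-1,-1,-1,-1,-1,-1,-1,-1,-1,-1,-1,-1]}'
python3 -m jog '{"dp":[[0,0,0],[0,0,0],[0,0,0]],"delta_rot":[[0,0,0],[0,0,0],[0,0,0]],"gripper":[-1,-1,-1]}'
python3 -c "
from h import *
go(.647,-.0765,.0085,5)"
```

```text
time: 10.45
position: [0.6468, -0.0768, 0.0783]
tool_rot: [0.676, 0.737, -0.0, -0.0]
ft_force: [-0.5, -0.3, 0.7]
grip_width: 0.0214
grip_force: 40.0
time: 10.75
position: [0.6452, -0.0755, 0.079]
tool_rot: [0.676, 0.737, -0.0, -0.001]
ft_force: [0.1, -0.1, 0.1]
grip_width: 0.0215
grip_force: 40.0
dp [-1.2  1.9 70.5] rz -0.0 t 10.75
```

```bash
python3 -m jog '{"dp":[[-1,1,25],[-1,1,50],[-1,1,61],[-1,1,66],[-1,1,69],[-1,1,70.5],[-1,1,70.5],[-1,1,70.5],[-1,1,70.5]],"delta_rot":[[0,0,0],[0,0,0],[0,0,0],[0,0,0],[0,0,0],[0,0,0],[0,0,0],[0,0,0],[0,0,0]],"gripper":[-1,-1,-1,-1,-1,-1,-1,-1,-1]}'
python3 -m jog '{"dp":[[0,0,0],[0,0,0],[0,0,0],[0,0,0],[0,0,0],[0,0,-30],[0,0,-60],[0,0,-90],[0,0,-110],[0,0,-110],[0,0,-110]],"delta_rot":[[0,0,0],[0,0,0],[0,0,0],[0,0,0],[0,0,0],[0,0,0],[0,0,0],[0,0,0],[0,0,0],[0,0,0],[0,0,0]],"gripper":[0.1,0.1,0.1,0.1,0.1,0.1,0.1,0.1,0.1,0.1,0.1]}'
python3 -c "
from h import *
go(.4271,-.256,.05,-32.6)"
```

```text
time: 11.65
position: [0.6479, -0.0773, 0.0092]
tool_rot: [0.676, 0.737, 0.0, 0.0]
ft_force: [-0.3, -0.7, -0.3]
grip_width: 0.0214
grip_force: 40.0
time: 12.75
position: [0.6473, -0.0771, 0.1184]
tool_rot: [0.676, 0.737, 0.0, 0.0]
ft_force: [-0.6, 0.9, -0.1]
grip_width: 0.0479
grip_force: 0.0
dp [-159.  -234.9   68.4] rz 0.656 t 12.75
```

```bash
python3 -m jog '{"dp":[[-24,-35,0],[-48,-70,0],[-72,-105,0],[-96,-140,0],[-120,-175,10],[-142,-210,30],[-154,-228,55],[-159,-235,68],[-159,-235,68],[-159,-235,68],[-159,-235,68]],"delta_rot":[[0,0,0.1],[0,0,0.2],[0,0,0.3],[0,0,0.4],[0,0,0.5],[0,0,0.6],[0,0,0.656],[0,0,0.656],[0,0,0.656],[0,0,0.656],[0,0,0.656]],"gripper":[0.1,0.1,0.3,0.3,0.3,0.3,0.3,0.3,0.3,0.3,0.3]}'
python3 -c "
from h import *
go(.4271,-.256,.005,-32.6)"
```

```text
time: 13.85
position: [0.4279, -0.2557, 0.0506]
tool_rot: [0.877, 0.481, 0.0, 0.0]
ft_force: [-0.2, -0.2, 0.3]
grip_width: 0.0566
grip_force: 0.0
dp [-0.7 -0.5 45.6] rz 0.001 t 13.85
```

```bash
python3 -m jog '{"dp":[[-1,0,20],[-1,0,38],[-1,0,45],[-1,0,45],[-1,0,45],[-1,0,45],[-1,0,45],[-1,0,45],[-1,0,45],[-1,0,45],[-1,0,45],[-1,0,45]],"delta_rot":[[0,0,0],[0,0,0],[0,0,0],[0,0,0],[0,0,0],[0,0,0],[0,0,0],[0,0,0],[0,0,0],[0,0,0],[0,0,0],[0,0,0]],"gripper":[0.3,0.3,0.3,0.3,-1,-1,-1,-1,-1,-1,-1,-1]}' 40
python3 -c "
from h import *
go(.6234,.1885,.10,5)"
```

```text
time: 15.05
position: [0.4268, -0.257, 0.0058]
tool_rot: [0.877, 0.48, 0.0, 0.0]
ft_force: [0.5, 0.6, 5.2]
grip_width: 0.0218
grip_force: 39.5
dp [481.2 -74.4 -94.3] rz -0.656 t 15.05
```

```bash
python3 -m jog '{"dp":[[0,0,-15],[0,0,-45],[20,-3,-75],[55,-8,-94],[95,-15,-94],[135,-21,-94],[175,-27,-94],[215,-33,-94],[255,-39,-94],[295,-46,-94],[335,-52,-94],[370,-57,-94]],"delta_rot":[[0,0,0],[0,0,0],[0,0,-0.04],[0,0,-0.1],[0,0,-0.16],[0,0,-0.22],[0,0,-0.28],[0,0,-0.34],[0,0,-0.4],[0,0,-0.46],[0,0,-0.52],[0,0,-0.56]],"gripper":[-1,-1,-1,-1,-1,-1,-1,-1,-1,-1,-1,-1]}'
python3 -m jog '{"dp":[[0,0,0],[0,0,0],[0,0,0]],"delta_rot":[[0,0,0],[0,0,0],[0,0,0]],"gripper":[-1,-1,-1]}'
python3 -c "
from h import *
go(.6234,.1885,.08,5)"
```

```text
time: 16.25
position: [0.5781, 0.0876, 0.099]
tool_rot: [0.709, 0.705, -0.0, -0.0]
ft_force: [-0.0, 0.1, -1.3]
grip_width: 0.0215
grip_force: 39.5
time: 16.55
position: [0.577, 0.0848, 0.099]
tool_rot: [0.711, 0.704, -0.001, -0.001]
ft_force: [-0.3, -0.2, -0.8]
grip_width: 0.0219
grip_force: 39.5
dp [104.1  45.4  18.9] rz -0.097 t 16.55
```

```bash
python3 -m jog '{"dp":[[20,9,0],[50,22,0],[80,35,5],[98,42,15],[104,45,19],[104,45,19],[104,45,19],[104,45,19]],"delta_rot":[[0,0,-0.02],[0,0,-0.05],[0,0,-0.08],[0,0,-0.097],[0,0,-0.097],[0,0,-0.097],[0,0,-0.097],[0,0,-0.097]],"gripper":[-1,-1,-1,-1,-1,-1,-1,-1]}'
python3 -c "
from h import *
go(.6234,.1885,.0088,5)"
```

```text
time: 17.35
position: [0.6236, 0.1877, 0.0806]
tool_rot: [0.676, 0.737, -0.0, -0.0]
ft_force: [-0.2, 1.1, -0.6]
grip_width: 0.022
grip_force: 39.5
dp [ 0.8 -0.  71.8] rz -0.001 t 17.35
```

Then release, rise and clear the view towards the robot.

```bash
python3 -m jog '{"dp":[[0,0,25],[0,0,50],[0,0,61],[0,0,66],[0,0,69],[0,0,71.5],[0,0,71.5],[0,0,71.5],[0,0,71.5]],"delta_rot":[[0,0,0],[0,0,0],[0,0,0],[0,0,0],[0,0,0],[0,0,0],[0,0,0],[0,0,0],[0,0,0]],"gripper":[-1,-1,-1,-1,-1,-1,-1,-1,-1]}'
python3 -m jog '{"dp":[[0,0,0],[0,0,0],[0,0,0],[0,0,0],[0,0,0],[0,0,-30],[0,0,-60],[0,0,-90],[0,0,-110],[0,0,-150],[0,0,-180],[0,0,-180]],"delta_rot":[[0,0,0],[0,0,0],[0,0,0],[0,0,0],[0,0,0],[0,0,0],[0,0,0],[0,0,0],[0,0,0],[0,0,0],[0,0,0],[0,0,0]],"gripper":[0.1,0.1,0.1,0.1,0.1,0.1,0.1,0.1,0.1,0.1,0.1,0.1]}'
python3 -m jog '{"dp":[[0,-40,0],[10,-80,0],[40,-120,0],[80,-150,0],[120,-180,0],[160,-200,0],[200,-210,0],[200,-210,0],[200,-210,0]],"delta_rot":[[0,0,0],[0,0,0],[0,0,0],[0,0,0],[0,0,0],[0,0,0],[0,0,0],[0,0,0],[0,0,0]],"gripper":[0.1,0.1,0.1,0.1,0.1,0.1,0.1,0.1,0.1]}'
python3 - <<'E'
from h import *
im=robot.camera("top")
cv2.imwrite("pics/end.png",cv2.resize(im[160:310,200:400],None,fx=4,fy=4,interpolation=cv2.INTER_CUBIC)[:,:,::-1])
im=robot.camera("side")
cv2.imwrite("pics/end2.png",cv2.resize(im[120:300,200:440],None,fx=3,fy=3)[:,:,::-1])
E
```

```text
time: 18.25
position: [0.6244, 0.1892, 0.0097]
tool_rot: [0.675, 0.738, 0.0, 0.0]
ft_force: [0.2, 0.2, -0.5]
grip_width: 0.0214
grip_force: 39.5
time: 19.45
position: [0.6273, 0.1897, 0.1945]
tool_rot: [0.675, 0.738, 0.004, 0.004]
ft_force: [0.8, -0.8, 0.4]
grip_width: 0.0477
grip_force: 0.0
time: 20.35
position: [0.3962, 0.3701, 0.1882]
tool_rot: [0.674, 0.738, -0.001, 0.0]
ft_force: [0.4, -0.5, -0.4]
grip_width: 0.048
grip_force: 0.0
```

View pics/end.png

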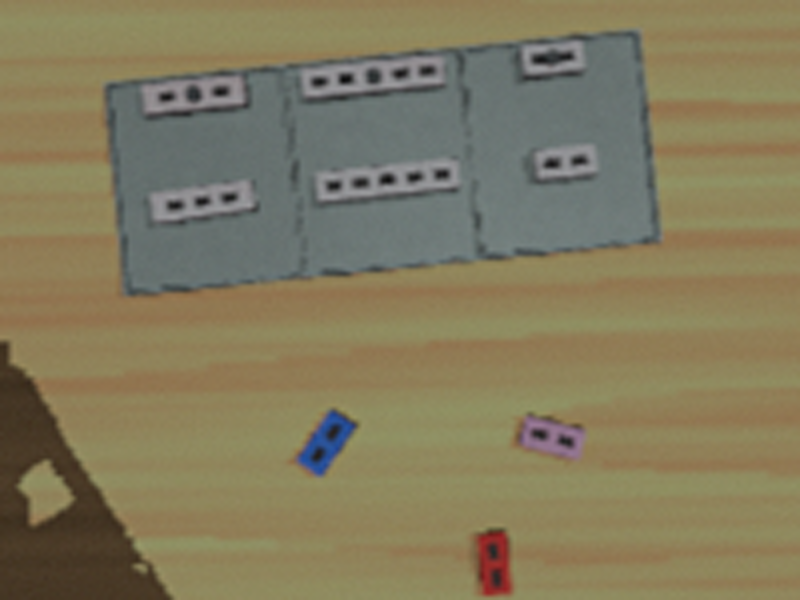

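View pics/end2.png

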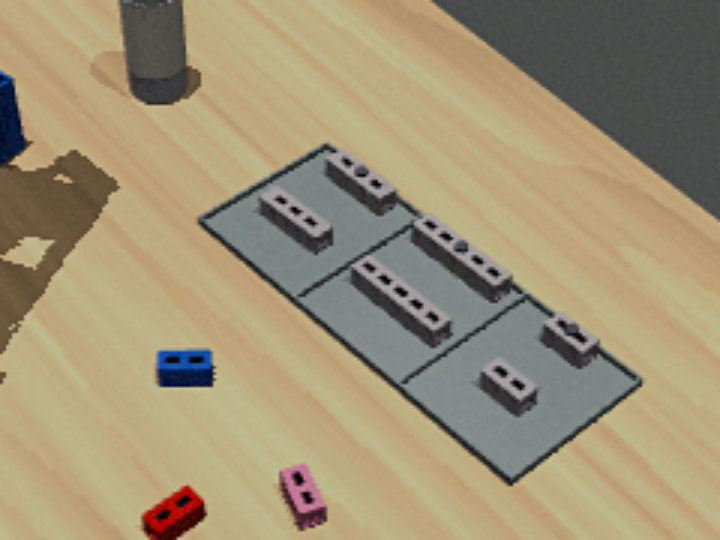

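Both views show each tube flat in the row with its matching sample, slots up and parallel: medium (203,200), long (388,180) and short (565,162) in the top crop. The arm is clear.

```bash
python3 -c "
from rig import robot
print(robot.hand_in())"
```

```text
the job is handed in; nothing more can be done
None
```

All three tubes are set down flat, slots up, each in the row with its matching sample. I handed the job in at about 20 s on the robot's clock; no verdict was returned.

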